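Turn the post caps over and reject the one missing a boss

ROBOT

A 6-joint arm with a two-finger parallel gripper is mounted at the origin on a cart in front of the work surface, level with it; the furniture and walls round the work are solid. World frame = base frame: x ahead of the robot, y to its left, z up, the work surface at z = 0. Lengths are in mm, angles in rad, forces in N, time in s.
With the tool pointing down it reaches from about 400 to 925 mm from the base axis. Payload 12.5 kg.
Tool frame: the origin (TCP) lies midway between the tips of the shut fingers; the grasp point (between the pads) lies 19 mm behind it; z points along the fingers, y is the line along which they close (so a half turn about z gives the same grasp; the last joint's range is limited). The gripper opens to 95 mm and grips with 3 to 60 N. Pads are 20 mm wide; open, the fingers measure 119 mm over their backs; the gripper's body (75 mm by 180 mm) begins 59 mm behind the grasp point.
Start: joints at [-1.295, 0.491, 1.559, -0, 1.092, -0.106], TCP at [232.893, -580.006, 214.661] pointing down, gripper open.
Joint ranges: [-3.1, 3.1], [-0.84, 2.19], [0.05, 2.79], [-1.13, 4.28], [0.06, 2.93], [-2.69, 2.69]. Speed limits (rad/s): [2.22, 2.22, 2.79, 3.14, 3.14, 3.14].

INTERFACE

Orientations are given as [roll, pitch, yaw] about the fixed x, y, z axes, in that order (R = Rz(yaw) Ry(pitch) Rx(roll)).
In Python, from cell import env gives the robot as it stands.
- The arm moves only by the tool arm_command, never from a script. Its argument "targets" is a list of rows, each a list of 5 numbers: the shift along the tool's x, y, z in mm, then the turn about the tool's z in degrees, then the opening, from 0 (shut) to 1 (fully open). In form: [[tx, ty, tz, roll, fingers], ...]. A call has 1 to 5 rows; each row is the pose to reach, as a shift and turn from the pose commanded when the call began, along the tool's axes at that moment; what a row does not reach only later rows make up. A row lasts 1/10 s, in which the tool goes at most 50 mm and 8.59 degrees, less where a joint would pass 70% of its speed; a pose out of reach is approached as far as the arm can. A call with a gripper value outside its range is refused whole. The fingers move at their own pace and stop on an object; the grip force is fixed at half the most. Time passes only in rows, so rows that repeat a pose let the fingers close. It gives the time, the measured TCP pose, the force, the opening and the grip force at its end, in the units of the state.
- env.state(): the state, without advancing time (a new reading comes with each control period).
- env.read_camera(name): name is "scene" or "top" or "wrist"; returns a dict with "frame" (420x560x3 uint8, red, green, blue), "vertical_fov" (degrees; the focal length in pixels is half the picture's height over the tangent of half this angle, whatever the lens; pixels are square), "cx", "cy" (the principal point, pixels), "world_from_camera" (4x4, takes a point from camera to world coordinates); the wrist camera has in their place "hand_eye" (4x4, takes a point from camera to tool coordinates, whose origin is the TCP and whose axes are the flange's). Camera axes: x right, y down, z forward; pixel columns grow to the right and rows downward; lengths in mm; the calibration is good to about 2 mm. A picture is of the moment at which its call begins: read the wrist's pose just before it. There is no depth.
- env.job_done(): hands the job in; it is judged then, once.
The state is a dict: "t": time; "joints": joint angles; "qvel": joint speeds; "tau": joint torques, N m; "eef_pos": TCP position; "tcp_rot": TCP orientation; "ft_force": force on the tool from outside, world axes, zero at the start; "moment": the same for the moment, N m; "opening": opening from 0.0 (shut) to 1.0 (fully open); "grip_force": force on a finger pad.
Only numpy, scipy, OpenCV 4.12 (cv2) and the standard library are available. Lean on these libraries where they do the work, as an engineer would, in place of code of your own. Each camera call takes 0.05 s, during which the arm holds its last target. There are 200 camera calls.

TASK

Turn all three cast post caps over so that each lies flat on its top plate with its hollow underside showing, and see whether all four screw bosses are inside. Put the cap that lacks a boss into the grey reject tray, lying flat on the tray's floor, still underside up; leave the two good ones underside up on the table. Do not disturb the two rolls of tape and the box cutter lying nearby.

Things in the scene. Friction and masses are not known exactly. Their poses are not given: they have to be found in the camera images.
- cap_a: cast steel-grey post cap, good (4 bosses). Square plate 92 x 92 x 8 mm on a hollow square skirt 60 x 60 mm outside, wall 5, 44 deep, so the plate overhangs 16 mm all round; 52 mm tall, 250 g. Starts plate up, overhang 44 mm above the table. Origin: centre of the skirt's open end; z points from it to the plate (down once turned over, origin then 52 mm above the support); x, y square to the sides.
- cap_b: same outside and frame as cap_a, good. Bosses: round, 13 mm thick, 38 mm long, standing on the plate inside the skirt, one near each corner 16.5 mm from both centre lines; hidden until turned over. Tipped over a side without slipping, a cap comes to lie about 130 mm further on; at about 70 degrees it can rest on skirt edge and plate edge.
- cap_c: same outside and frame as cap_a, but only 3 of the 4 bosses are there: the cap to reject.
- reject_tray: low open grey tray fixed to the table, 140 x 140 mm outside, walls 4 mm thick and 22 mm high, floor 4 mm thick; origin at the centre of its underside, on the table; x and y square to its walls, z up.
- tape_roll: roll of beige masking tape lying flat, 100 x 98 x 25 mm, loose, a bystander; origin at the centre of its underside.
- washi_roll: narrow roll of teal tape lying flat, 60 x 60 x 15 mm, loose, a bystander; origin at the centre of its underside.
- cutter: blue box cutter lying along its own y axis, 22 x 160 x 20 mm, loose, a bystander; origin at the centre of its underside.
Mind the look-alikes: they are no part of the job. Leave any red look-alike of the cap_a alone.

How it is judged:
By the outcome, as a careful person would: the job done as asked, in the order asked, and still so for the second after the job is handed in, with the robot touching nothing.
It also fails if it takes over 67 s, if anything falls off the work surface, if the arm or the gripper's body presses on something with over 40 N, if the wrist force passes 120 N, or if a joint passes its speed limit or range.

## Working session

There is one attempt and no reset: what is moved stays moved. The work goes in short steps, Python scripts to look and compute and a tool call to move; the robot and the scene stay as the last step left them, time stands still between calls to the robot, and variables do not carry over. Pictures are saved under pics/ and viewed, at most 10 in all, crops included, and the job is handed in when it is done.

Besides the shell and the picture viewer there is one more tool, called after ">>>" as name(argument=value, ...), one argument or row to a line, values as JSON. arm_command: Moves the arm, as the interface text tells. Its arguments: {"type":"object","properties":{"targets":{"type":"array","items":{"type":"array","items":{"type":"number"}}}},"required":["targets"]}

```bash
ls; mkdir -p pics; python3 - <<'E'
from cell import env
import cv2,numpy as np
s=env.state();print({k:np.round(v,3).tolist() for k,v in s.items()})
for n in("scene","top"):
    c=env.read_camera(n);cv2.imwrite(f"pics/{n}0.png",c["frame"][:,:,::-1]);print(n,c["vertical_fov"],c["cx"],c["cy"],np.round(c["world_from_camera"],3).tolist())
c=env.read_camera("wrist");print(c["vertical_fov"],c["cx"],c["cy"],np.round(c["hand_eye"],3).tolist())
E
```

```text
pics
{'t': 0.0, 'joints': [-1.295, 0.492, 1.559, -0.0, 1.092, -0.106], 'qvel': [-0.0, -0.001, -0.001, 0.001, 0.001, -0.001], 'tau': [0.0, -61.265, -25.819, 0.069, 0.048, -0.0], 'eef_pos': [232.825, -579.738, 214.054], 'tcp_rot': [-3.14, -0.0, 0.382], 'ft_force': [0.403, -0.173, 0.242], 'moment': [-0.036, 0.015, 0.01], 'grip_force': 0.0, 'opening': 1.004}
scene 49.21061267276751 280.2836741809603 214.55228446449937 [[-0.862, -0.288, 0.418, 62.703], [-0.507, 0.515, -0.691, 928.898], [-0.016, -0.807, -0.59, 646.07], [0.0, 0.0, 0.0, 1.0]]
top 53.053788702051364 279.4823131366057 212.64025311356107 [[0.02, -0.995, 0.098, 398.834], [-1.0, -0.018, 0.024, 213.028], [-0.022, -0.099, -0.995, 1121.661], [0.0, 0.0, 0.0, 1.0]]
61.72815300256247 287.1465262365502 202.89091906996188 [[0.0, -0.957, -0.29, 83.816], [1.0, 0.0, 0.0, 0.05], [-0.0, -0.29, 0.957, -170.09], [0.0, 0.0, 0.0, 1.0]]
```

View pics/top0.png

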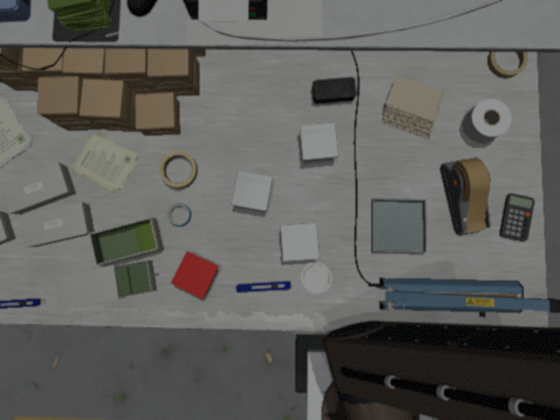

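View pics/scene0.png

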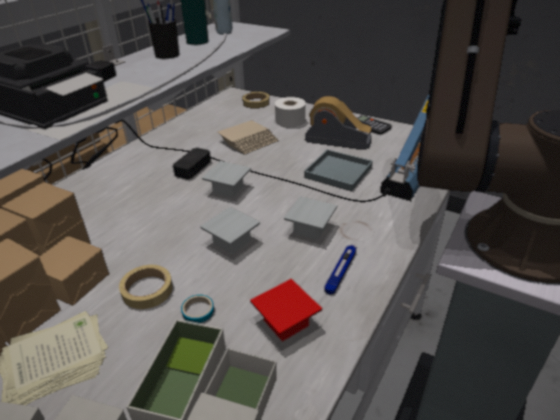

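The three grey caps in the top view are at (319,142), (252,191) and (299,243), and the tray is at (398,226). The red look-alike is at (195,275). The tape, washi roll and cutter are at (178,170), (179,215) and (264,286).

```bash
cat > h.py <<'E'
from cell import env
import cv2,numpy as np
from scipy.spatial.transform import Rotation as R
def cam(n):
    s=env.state();c=env.read_camera(n)
    if n=="wrist":
        T=np.eye(4);T[:3,:3]=R.from_euler("xyz",s["tcp_rot"]).as_matrix();T[:3,3]=s["eef_pos"]
        c["T"]=T@c["hand_eye"]
    else:c["T"]=np.array(c["world_from_camera"])
    c["f"]=210/np.tan(np.radians(c["vertical_fov"]/2));return c
def ray(c,uv,z):
    uv=np.atleast_2d(uv).astype(float)
    d=np.c_[(uv[:,0]-c["cx"])/c["f"],(uv[:,1]-c["cy"])/c["f"],np.ones(len(uv))]@c["T"][:3,:3].T
    o=c["T"][:3,3];return o+d*((z-o[2])/d[:,2])[:,None]
def rect(p):
    (x,y),wh,a=cv2.minAreaRect(p[:,:2].astype(np.float32))
    a=(a+45)%90-45
    return [round(v,1) for v in (x,y,*wh,a)]
def save(c,n):cv2.imwrite(f"pics/{n}.png",c["frame"][:,:,::-1])
E
python3 - <<'E'
from h import *
c=cam("top");f=c["frame"].astype(int)
print(f[142,319],f[142,285],f[191,252],f[243,299],f[226,398],f[265,330])
hsv=cv2.cvtColor(c["frame"],cv2.COLOR_RGB2HSV)
for n,(u,v),z in(("A",(319,140),52),("B",(252,190),52),("C",(299,242),52),("tray",(398,226),22)):
    ref=cv2.medianBlur(c["frame"],5)[v,u].astype(int)
    m=(np.abs(f-ref).max(2)<22).astype(np.uint8)
    # keep the piece at the seed, near it
    w=np.zeros_like(m);w[v-40:v+40,u-40:u+40]=1
    m=cv2.morphologyEx(m*w,cv2.MORPH_OPEN,np.ones((5,5)))
    l=cv2.connectedComponents(m)[1];q=np.argwhere(l==l[v,u])[:,::-1]
    print(n,ref,len(q),rect(ray(c,q,z)))
for n,lo,hi,z,bx in(("cutter",(105,100,60),(130,255,255),20,(230,270,300,300)),("teal",(80,60,60),(100,255,255),15,(160,195,200,235)),("tape",(12,60,80),(30,255,255),25,(150,145,205,195)),("red",(0,150,60),(8,255,255),52,(165,245,225,305))):
    m=cv2.inRange(hsv,lo,hi);q=np.argwhere(m>0)[:,::-1];q=q[(q[:,0]>bx[0])&(q[:,0]<bx[2])&(q[:,1]>bx[1])&(q[:,1]<bx[3])]
    print(n,len(q),rect(ray(c,q,z)) if len(q) else 0)
E
```

```text
[142 145 145] [120 121 117] [139 143 140] [142 143 144] [ 91 100  99] [120 121 118]
A [141 144 143] 1172 [694.9, 141.0, 89.8, 89.6, 6.0]
B [138 143 140] 1207 [563.3, 311.9, 90.0, 91.7, -9.3]
C [142 144 144] 1260 [432.2, 186.9, 90.1, 89.7, 5.2]
tray [ 92 101 100] 2482 [474.0, -68.1, 126.9, 133.5, -0.1]
cutter 284 [315.1, 279.9, 19.8, 138.0, 4.1]
teal 42 [497.4, 494.8, 35.0, 56.2, -2.9]
tape 383 [619.6, 512.9, 96.0, 95.0, 32.6]
red 1217 [343.2, 450.5, 89.1, 88.1, -24.6]
```

```bash
cat >> h.py <<'E'
def to(x,y,z,yawdeg):
    s=env.state();M=R.from_euler("xyz",s["tcp_rot"]).as_matrix()
    d=M.T@(np.array([x,y,z])-s["eef_pos"])
    a=np.degrees(s["tcp_rot"][2]);r=-(yawdeg-a+180)%360
    r=(180-(yawdeg-a)+180)%360-180 if 0 else -((yawdeg-a+180)%360-180)
    print("t",round(s["t"],2),"pos",np.round(s["eef_pos"],1),"yaw",round(a,1),"-> shift",np.round(d,1),"turn",round(r,1))
E
sed -i '/r=-(yawdeg-a+180)%360$/d;s/^    r=(180.*$/    r=-((yawdeg-a+180)%360-180)/' h.py; sed -i 's/a=np.degrees(s\["tcp_rot"\]\[2\]);r=.*/a=np.degrees(s["tcp_rot"][2])/' h.py; tail -5 h.py
python3 -c "
from h import *
to(601,306,150,-9.3)"
```

```text
def to(x,y,z,yawdeg):
    s=env.state();M=R.from_euler("xyz",s["tcp_rot"]).as_matrix()
    d=M.T@(np.array([x,y,z])-s["eef_pos"])
    r=-((yawdeg-a+180)%360-180)
    print("t",round(s["t"],2),"pos",np.round(s["eef_pos"],1),"yaw",round(a,1),"-> shift",np.round(d,1),"turn",round(r,1))Traceback (most recent call last):
  File "<string>", line 3, in <module>
    to(601,306,150,-9.3)
    ~~^^^^^^^^^^^^^^^^^^
  File "h.py", line 23, in to
    r=-((yawdeg-a+180)%360-180)
                ^
NameError: name 'a' is not defined
```

```bash
sed -i 's/^    r=-/    a=np.degrees(s["tcp_rot"][2]);r=-/' h.py
python3 -c "
from h import *
to(601,306,150,-9.3)"
```

```text
t 0.2 pos [ 232.8 -579.9  214.3] yaw 21.9 -> shift [ 671.7 -684.9   64.8] turn 31.2
```

>>> arm_command(
  targets=[
    [34,-34,0,0,1],
    [67,-68,0,0,1],
    [101,-103,0,0,1],
    [134,-137,0,0,1],
    [168,-171,0,0,1],
  ],
)

```text
t: 0.7
eef_pos: [326.1, -369.1, 218.9]
tcp_rot: [3.112, 0.008, 0.388]
ft_force: [-10.4, -69.9, 10.7]
opening: 0.469
grip_force: 29.9
```

>>> arm_command(
  targets=[
    [34,-34,0,0,1],
    [67,-68,0,0,1],
    [101,-103,0,0,1],
    [134,-137,0,0,1],
    [168,-171,0,0,1],
  ],
)

```text
t: 1.2
eef_pos: [417.6, -135.6, 214.8]
tcp_rot: [3.141, -0.0, 0.381]
ft_force: [-0.3, -0.1, 0.7]
opening: 0.753
grip_force: 0.0
```

>>> arm_command(
  targets=[
    [34,-34,0,0,1],
    [67,-68,0,0,1],
    [101,-103,0,0,1],
    [134,-137,0,0,1],
    [168,-171,0,0,1],
  ],
)

```text
t: 1.7
eef_pos: [509.8, 85.9, 214.7]
tcp_rot: [3.141, -0.0, 0.382]
ft_force: [0.3, -1.0, 1.0]
opening: 1.004
grip_force: 0.0
```

>>> arm_command(
  targets=[
    [34,-34,13,7,1],
    [67,-68,26,14,1],
    [101,-103,39,21,1],
    [134,-137,52,28,1],
    [168,-172,64,31.2,1],
  ],
)

```text
t: 2.2
eef_pos: [601.5, 307.8, 149.8]
tcp_rot: [3.141, 0.0, -0.167]
ft_force: [0.4, -0.6, 0.9]
opening: 1.001
grip_force: 0.0
```

>>> arm_command(
  targets=[
    [0,0,0,0,1],
    [0,0,0,0,1],
  ],
)

```text
t: 2.4
eef_pos: [600.7, 306.4, 149.5]
tcp_rot: [3.14, 0.001, -0.161]
ft_force: [-0.2, -0.2, -1.0]
opening: 0.999
grip_force: 0.0
```

```bash
python3 -c "
from h import *
to(601,306,150,-9.3)
c=cam('wrist');save(c,'w1')"
```

```text
t 2.4 pos [600.7 306.4 149.5] yaw -9.2 -> shift [ 0.4  0.4 -0.5] turn 0.1
```

View pics/w1.png

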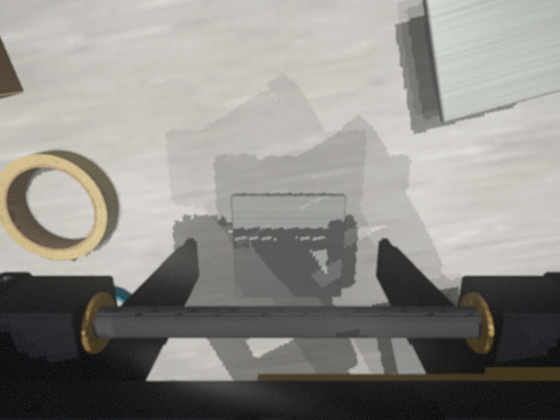

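The plate's far edge runs from about (232,194) to (345,194), between the fingers. I'll refine it and check the top view, because the first move brushed something.

```bash
cat >> h.py <<'E'
def edge(c,z=52,box=(150,150,430,232),show=True):
    """far plate edge in the wrist picture: white-ish top piece; world ends, middle, yaw"""
    g=cv2.cvtColor(c["frame"],cv2.COLOR_RGB2GRAY);x0,y0,x1,y1=box
    return g[y0:y1,x0:x1]
E
python3 - <<'E'
from h import *
c=cam("wrist");f=c["frame"].astype(int)
print(f[205,240:345:20].tolist(), f[170,[200,290,380]].tolist())
g=cv2.cvtColor(c["frame"],cv2.COLOR_RGB2GRAY).astype(int)
print(g[210,222:242],g[210,336:356],g[186:202,290])
a,b=ray(c,[[232,194],[345,194]],52);m=(a+b)/2;print(a,b,np.linalg.norm(a-b),m)
save(cam("top"),"top1")
E
```

```text
[[158, 159, 156], [159, 158, 156], [159, 161, 158], [162, 164, 161], [159, 163, 157], [160, 162, 160]] [[191, 189, 183], [168, 165, 161], [186, 184, 179]]
[164 166 162 163 165 165 167 163 154 148 154 160 158 157 162 158 160 157
 161 163] [159 160 161 159 161 161 155 146 150 160 166 169 168 168 168 168 169 168
 169 166] [164 167 165 165 168 162 148 132 117 124 143 154 158 159 161 157]
[617.4024135  347.73240398  52.        ] [603.02017236 259.40750743  52.        ] 89.48819035097729 [610.21129293 303.56995571  52.        ]
```

View pics/top1.png

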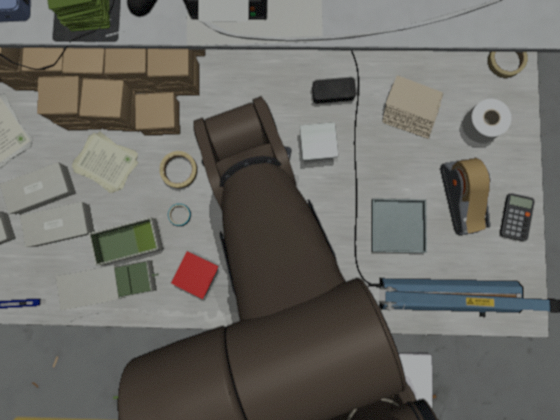

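The table is unchanged: caps, tray, rolls and cutter are where they were. The wrist edge agrees with the top estimate to about 1 mm, so I'm descending to grip the plate's far end.

>>> arm_command(
  targets=[
    [1,1,40,0,1],
    [1,1,80,0,1],
    [1,1,92,0,1],
    [1,1,104,0,1],
    [1,1,115,0,1],
  ],
)

```text
t: 3.05
eef_pos: [602.9, 304.5, 36.7]
tcp_rot: [-3.141, -0.002, -0.163]
ft_force: [-0.3, 0.1, 0.5]
opening: 1.001
grip_force: 0.0
```

>>> arm_command(
  targets=[
    [0,0,0,0,1],
    [0,0,0,0,0.8],
    [0,0,0,0,0.8],
    [0,0,0,0,0.8],
  ],
)

```text
t: 3.45
eef_pos: [602.4, 304.7, 36.4]
tcp_rot: [-3.141, -0.001, -0.163]
ft_force: [0.7, -0.9, -0.6]
opening: 0.967
grip_force: 30.0
```

>>> arm_command(
  targets=[
    [-7,0,-9,0,0.8],
    [-15,0,-16,0,0.8],
    [-24,0,-22,0,0.8],
    [-33,0,-28,0,0.8],
    [-33,0,-28,0,0.8],
  ],
)

```text
t: 3.95
eef_pos: [568.4, 310.6, 64.9]
tcp_rot: [-3.141, -0.001, -0.162]
ft_force: [-0.6, -0.9, -1.9]
opening: 0.965
grip_force: 30.0
```

```bash
python3 -c "
from h import *
s=env.state();print(s['eef_pos'],s['ft_force'],s['moment'])
c=cam('scene');d=cam('wrist')
cv2.imwrite('pics/s1.png',np.hstack([cv2.resize(c['frame'][150:330,120:380],(416,288)),cv2.resize(d['frame'],(384,288))])[:,:,::-1])"
```

```text
[568.39847938 310.584965    64.89332885] [-0.58927801 -0.86239545 -1.93234059] [ 0.05010074 -0.09041456 -0.02749991]
```

View pics/s1.png

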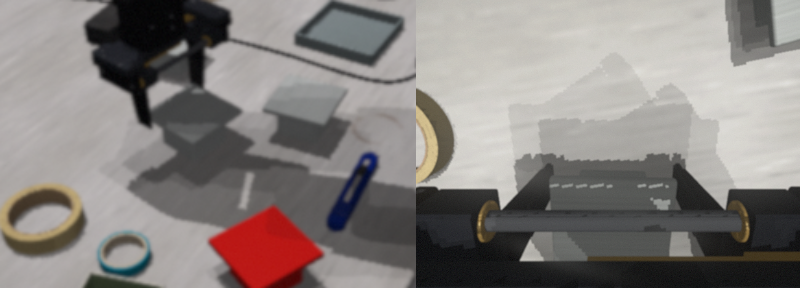

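The grip holds the cap rigidly and level: the full weight shows on the wrist, with a 38 mm lever. Tipping by gravity won't work, so I'll set the near skirt edge on the table, drag toward the gripped end and let friction turn the cap.

>>> arm_command(
  targets=[
    [0,0,20,0,0.8],
    [0,0,27,0,0.8],
    [0,0,28,0,0.8],
    [4,0,29,0,0.8],
  ],
)

```text
t: 4.45
eef_pos: [573.0, 309.4, 34.9]
tcp_rot: [3.141, 0.001, -0.163]
ft_force: [-5.2, -0.1, 4.8]
opening: 0.967
grip_force: 30.0
```

>>> arm_command(
  targets=[
    [4,0,1,0,0.8],
    [8,0,2,0,0.8],
  ],
)

```text
t: 4.65
eef_pos: [581.1, 308.1, 32.9]
tcp_rot: [3.141, 0.001, -0.163]
ft_force: [-5.0, 1.0, 4.4]
opening: 0.961
grip_force: 30.0
```

>>> arm_command(
  targets=[
    [5,0,1.5,0,0.8],
    [10,0,3,0,0.8],
  ],
)

```text
t: 4.85
eef_pos: [591.3, 306.5, 29.7]
tcp_rot: [3.141, 0.0, -0.163]
ft_force: [-3.8, 1.3, 3.5]
opening: 0.956
grip_force: 30.0
```

```bash
python3 -c "
from h import *
s=env.state();print(s['eef_pos'],s['ft_force'],s['moment'])
c=cam('scene');d=cam('wrist')
cv2.imwrite('pics/s2.png',np.hstack([cv2.resize(c['frame'][150:330,120:380],(416,288)),cv2.resize(d['frame'],(384,288))])[:,:,::-1])"
```

```text
[591.31373775 306.45087926  29.68153248] [-3.79840969  1.34182832  3.46059039] [0.27699046 0.86369434 0.06264411]
```

View pics/s2.png

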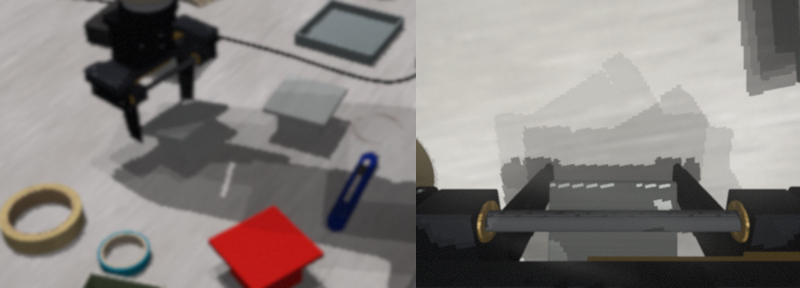

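The forces are small (about 5 N) and the TCP is 6 mm below the level-grip height, so the cap is rotating, about 22 degrees so far. I'm carrying on to about 55 degrees.

>>> arm_command(
  targets=[
    [4,0,2,0,0.8],
    [8,0,4,0,0.8],
    [12,0,7,0,0.8],
    [16,0,10,0,0.8],
    [19,0,13.5,0,0.8],
  ],
)

```text
t: 5.45
eef_pos: [610.4, 303.2, 15.8]
tcp_rot: [3.142, -0.0, -0.163]
ft_force: [-1.9, -0.5, 3.9]
opening: 0.956
grip_force: 30.0
```

>>> arm_command(
  targets=[
    [3,0,3.5,0,0.8],
    [5,0,6,0,0.8],
    [6,0,8,0,0.8],
  ],
)

```text
t: 5.75
eef_pos: [616.1, 302.3, 7.8]
tcp_rot: [3.141, -0.0, -0.163]
ft_force: [-1.0, 1.1, 2.7]
opening: 0.964
grip_force: 30.0
```

```bash
python3 -c "
from h import *
s=env.state();print(s['eef_pos'],s['ft_force'],s['moment'])
c=cam('scene');d=cam('wrist')
cv2.imwrite('pics/s3.png',np.hstack([cv2.resize(c['frame'][150:330,120:380],(416,288)),cv2.resize(d['frame'],(384,288))])[:,:,::-1])"
```

```text
[616.08983094 302.31070897   7.79192338] [-0.95543888  1.12589886  2.71952545] [0.15885446 0.5199554  0.04416206]
```

View pics/s3.png

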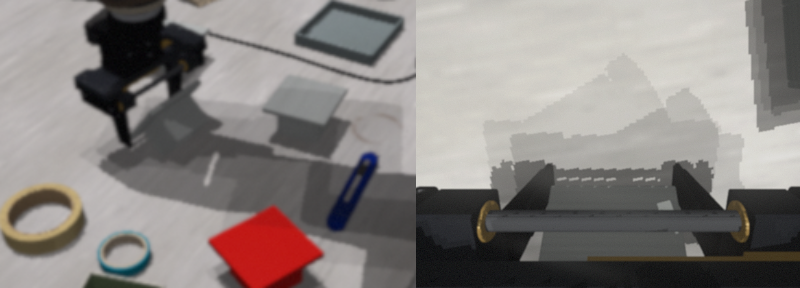

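The cap is up on its edge at about 55 degrees, past balance. I'll release it and clear it, then push its raised plate edge over with shut fingers.

>>> arm_command(
  targets=[
    [0,0,-6,0,1],
    [0,0,-35,0,1],
    [0,0,-80,0,1],
    [0,0,-125,0,0.5],
    [-20,0,-125,0,0],
  ],
)

```text
t: 6.35
eef_pos: [599.9, 306.2, 140.0]
tcp_rot: [-3.136, -0.01, -0.164]
ft_force: [0.2, 0.9, -0.2]
opening: 0.886
grip_force: 0.0
```

>>> arm_command(
  targets=[
    [-32,0,0,0,0],
    [-32,0,0,0,0],
    [-32,0,0,0,0],
    [-32,0,0,0,0],
  ],
)

```text
t: 6.75
eef_pos: [565.4, 310.8, 133.4]
tcp_rot: [-3.141, -0.001, -0.163]
ft_force: [0.4, -0.2, -0.4]
opening: 0.552
grip_force: 0.0
```

```bash
python3 -c "
from h import *
s=env.state();print(s['eef_pos'],s['opening'],s['ft_force'])
c=cam('scene');d=cam('wrist')
cv2.imwrite('pics/s4.png',np.hstack([cv2.resize(c['frame'][150:330,120:380],(416,288)),cv2.resize(d['frame'],(384,288))])[:,:,::-1])"
```

```text
[565.37645121 310.78445925 133.41290354] 0.5524929853365548 [ 0.35742088 -0.17131782 -0.4084913 ]
```

View pics/s4.png

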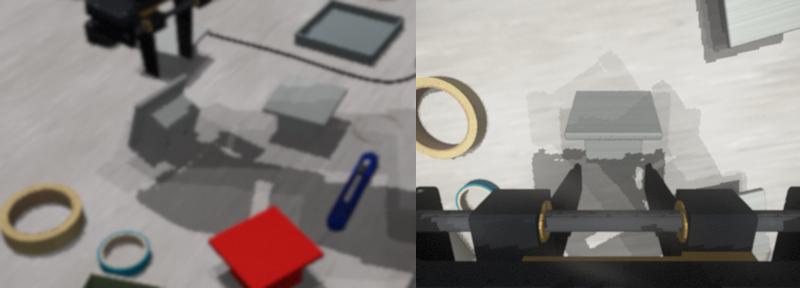

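The cap now stands at about 70 degrees on skirt and plate edge. In the wrist half its top plate edge is near full-frame (289,193). I'm checking that distance numerically.

```bash
python3 - <<'E'
from h import *
c=cam("wrist");s=env.state();M=R.from_euler("xyz",s["tcp_rot"]).as_matrix()
g=cv2.cvtColor(c["frame"],cv2.COLOR_RGB2GRAY).astype(int)
print(g[120:220:2,289])
for v in (132,190,194,198,203):
    p=ray(c,[[289,v]],87)[0];print(v,np.round(M.T@(p-s["eef_pos"]),1))
E
```

```text
[203 199 201 202 205 204 174 145 149 145 143 142 146 147 146 146 148 148
 149 143 145 145 147 146 142 145 147 144 139 143 133 131 138 137 136 135
 136 167 168 160 159 145 147 157 158 158 160 157 153 155]
132 [63.1  0.3 45.9]
190 [26.8  0.4 45.9]
194 [24.2  0.4 45.9]
198 [21.5  0.4 45.9]
203 [18.2  0.4 45.9]
```

>>> arm_command(
  targets=[
    [0,0,40,0,0.5],
    [0,0,56,0,0.5],
    [12,0,56,0,0.5],
    [20,0,54,0,0.5],
    [28,0,52,0,0.5],
  ],
)

```text
t: 7.4
eef_pos: [593.9, 306.2, 82.4]
tcp_rot: [-3.141, -0.002, -0.163]
ft_force: [0.0, 0.4, -0.5]
opening: 0.497
grip_force: 0.2
```

>>> arm_command(
  targets=[
    [7,0,-2,0,0.5],
    [14,0,-3,0,0.5],
    [21,0,-4,0,0.5],
    [28,0,-4,0,0.5],
    [35,0,-4,0,0.5],
  ],
)

```text
t: 7.9
eef_pos: [627.3, 300.5, 85.3]
tcp_rot: [3.142, -0.0, -0.163]
ft_force: [-0.4, -0.3, -0.1]
opening: 0.502
grip_force: 0.0
```

>>> arm_command(
  targets=[
    [7,0,0,0,0.5],
    [14,0,0,0,0.5],
    [14,0,0,0,0.5],
    [14,0,-40,0,0.5],
    [-30,0,-70,0,0.8],
  ],
)

```text
t: 8.4
eef_pos: [602.3, 304.3, 154.0]
tcp_rot: [-3.141, -0.002, -0.165]
ft_force: [-0.3, 1.0, -0.4]
opening: 0.542
grip_force: 0.0
```

```bash
python3 - <<'E'
from h import *
c=cam("wrist");s=env.state();print(s["t"],s["eef_pos"],s["tcp_rot"])
save(c,"w5");save(cam("scene"),"s5");np.save("w5T.npy",c["T"])
E
```

```text
8.45 [596.19179829 306.45278727 158.77932714] [-3.13934314e+00 -2.56967128e-03 -1.62419687e-01]
```

View pics/w5.png

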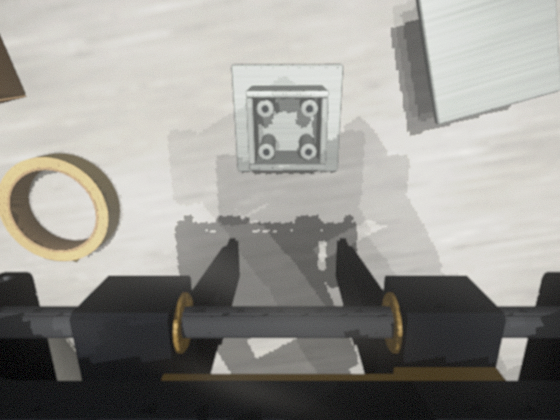

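The first cap (P2) lies flat, underside up, with four bosses at about (265,107), (309,107), (266,152) and (308,151), so it is good. Next is P1 at (695,141).

```bash
python3 -c "
from h import *
to(605,132,160,6)"
```

```text
t 8.5 pos [597.8 306.3 157.3] yaw -9.2 -> shift [ 35.1 170.9  -2.9] turn -15.2
```

>>> arm_command(
  targets=[
    [8,43,0,-5,1],
    [17,86,0,-10,1],
    [26,129,0,-15.2,1],
    [35,171,-3,-15.2,1],
    [35,171,-3,-15.2,1],
  ],
)

```text
t: 9.0
eef_pos: [606.9, 126.3, 156.3]
tcp_rot: [3.141, 0.0, 0.099]
ft_force: [0.6, 0.9, 0.8]
opening: 0.987
grip_force: 0.0
```

>>> arm_command(
  targets=[
    [0,0,0,0,1],
    [0,0,0,0,1],
  ],
)

```text
t: 9.2
eef_pos: [606.5, 131.4, 156.1]
tcp_rot: [-3.142, 0.0, 0.103]
ft_force: [0.6, 0.5, -1.2]
opening: 0.992
grip_force: 0.0
```

```bash
cat >> h.py <<'E'
def plate(c,xy,z=52,tol=16,half=60):
    """plate seen by wrist: piece of the seed's colour round the expected world xy; returns world rect"""
    P=np.linalg.inv(c["T"])@np.array([*xy,z,1]);u,v=int(c["f"]*P[0]/P[2]+c["cx"]),int(c["f"]*P[1]/P[2]+c["cy"])
    f=cv2.GaussianBlur(c["frame"],(5,5),0).astype(int);ref=np.median(f[v-8:v+9,u-8:u+9].reshape(-1,3),0)
    m=(np.abs(f-ref).max(2)<tol).astype(np.uint8);m=cv2.morphologyEx(m,cv2.MORPH_OPEN,np.ones((5,5)))
    l=cv2.connectedComponents(m)[1];q=np.argwhere(l==l[v,u])[:,::-1]
    print("seed",(u,v),ref,len(q),"bbox",q.min(0),q.max(0));return rect(ray(c,q,z))
E
python3 - <<'E'
from h import *
s=env.state();print(s["eef_pos"],s["tcp_rot"][2]*57.3)
c=cam("wrist");save(c,"w6")
for t in (10,14,18,24):print(plate(c,(694.9,141),tol=t))
E
```

```text
[606.47204682 131.35091288 156.06579365] 5.902339705514774
seed (286, 89) [230. 232. 229.] 9093 bbox [227  21] [348 105]
[712.0, 142.3, 57.0, 86.5, 5.9]
seed (286, 89) [230. 232. 229.] 10062 bbox [226  20] [348 107]
[711.5, 142.4, 59.1, 87.5, 6.1]
seed (286, 89) [230. 232. 229.] 10901 bbox [225  20] [349 113]
[709.3, 142.4, 63.6, 88.0, 6.3]
seed (286, 89) [230. 232. 229.] 12422 bbox [225  20] [349 126]
[704.6, 141.9, 73.1, 88.8, 5.9]
```

>>> arm_command(
  targets=[
    [25,0,0,0,1],
    [51.5,0,30,0,1],
    [51.5,0,70,0,1],
    [51.5,0,90,0,1],
    [51.5,0,102,0,1],
  ],
)

```text
t: 9.75
eef_pos: [656.8, 137.1, 51.9]
tcp_rot: [3.142, 0.003, 0.104]
ft_force: [0.2, 0.1, 0.5]
opening: 0.998
grip_force: 0.0
```

>>> arm_command(
  targets=[
    [0,0,10,0,1],
    [0,0,18,0,1],
    [0,0,18,0,0.8],
    [0,0,18,0,0.8],
    [0,0,18,0,0.8],
  ],
)

```text
t: 10.25
eef_pos: [658.0, 135.9, 37.0]
tcp_rot: [3.141, -0.001, 0.103]
ft_force: [-0.2, -0.0, -2.6]
opening: 0.961
grip_force: 30.0
```

>>> arm_command(
  targets=[
    [-4,0,1,0,0.8],
    [-8,0,2.5,0,0.8],
    [-12,0,4,0,0.8],
    [-17,0,5.5,0,0.8],
    [-22,0,7,0,0.8],
  ],
)

```text
t: 10.75
eef_pos: [637.2, 133.7, 30.7]
tcp_rot: [3.142, -0.005, 0.102]
ft_force: [4.5, 0.3, 3.2]
opening: 0.965
grip_force: 30.0
```

>>> arm_command(
  targets=[
    [-4,0,2,0,0.8],
    [-8,0,4,0,0.8],
    [-12,0,7,0,0.8],
    [-16,0,10,0,0.8],
    [-19,0,13.5,0,0.8],
  ],
)

```text
t: 11.25
eef_pos: [616.4, 131.6, 15.6]
tcp_rot: [3.141, 0.001, 0.103]
ft_force: [0.2, -0.3, 4.8]
opening: 0.961
grip_force: 30.0
```

>>> arm_command(
  targets=[
    [-3,0,3.5,0,0.8],
    [-5,0,6,0,0.8],
    [-6,0,8,0,0.8],
  ],
)

```text
t: 11.55
eef_pos: [610.6, 131.0, 7.4]
tcp_rot: [3.142, 0.001, 0.103]
ft_force: [-0.5, 0.4, 4.1]
opening: 0.963
grip_force: 30.0
```

>>> arm_command(
  targets=[
    [0,0,-6,0,1],
    [0,0,-35,0,1],
    [0,0,-80,0,1],
    [0,0,-125,0,0.5],
    [20,0,-125,0,0.5],
  ],
)

```text
t: 12.05
eef_pos: [631.6, 133.5, 139.3]
tcp_rot: [-3.142, -0.007, 0.103]
ft_force: [1.6, 0.1, 0.7]
opening: 0.887
grip_force: 0.0
```

>>> arm_command(
  targets=[
    [31,0,0,0,0.5],
    [31,0,0,0,0.5],
    [31,0,0,0,0.5],
    [31,0,30,0,0.5],
    [31,0,56,0,0.5],
  ],
)

```text
t: 12.55
eef_pos: [660.6, 136.3, 76.3]
tcp_rot: [3.142, 0.001, 0.103]
ft_force: [-0.1, -0.8, -0.0]
opening: 0.517
grip_force: 0.0
```

>>> arm_command(
  targets=[
    [-8,0,0,0,0.5],
    [-15,0,-1,0,0.5],
    [-22,0,-3,0,0.5],
    [-29,0,-5,0,0.5],
    [-36,0,-6,0,0.5],
  ],
)

```text
t: 13.05
eef_pos: [625.7, 132.6, 84.3]
tcp_rot: [3.142, -0.002, 0.103]
ft_force: [0.7, 0.6, -0.5]
opening: 0.501
grip_force: 0.1
```

>>> arm_command(
  targets=[
    [-7,0,0,0,0.5],
    [-14,0,0,0,0.5],
    [-21,0,0,0,0.5],
    [-28,0,0,0,0.5],
    [-35,0,0,0,0.5],
  ],
)

```text
t: 13.55
eef_pos: [590.5, 129.0, 82.7]
tcp_rot: [3.142, 0.0, 0.103]
ft_force: [-0.5, -0.6, 0.2]
opening: 0.5
grip_force: 0.0
```

>>> arm_command(
  targets=[
    [-7,0,0,0,0.5],
    [-7,0,-40,0,0.8],
    [-55,0,-75,0,0.8],
    [-100,0,-75,0,0.8],
    [-150,0,-75,0,0.8],
  ],
)

```text
t: 14.05
eef_pos: [443.2, 113.8, 158.6]
tcp_rot: [3.142, -0.002, 0.102]
ft_force: [0.3, 1.2, 0.1]
opening: 0.769
grip_force: 0.0
```

>>> arm_command(
  targets=[
    [0,0,0,0,0.8],
    [0,0,0,0,0.8],
  ],
)

```text
t: 14.25
eef_pos: [444.5, 114.0, 158.4]
tcp_rot: [3.142, -0.001, 0.103]
ft_force: [0.5, -0.1, 1.2]
opening: 0.795
grip_force: 0.0
```

```bash
python3 - <<'E'
from h import *
s=env.state();print(s["t"],s["eef_pos"],s["tcp_rot"][2]*57.3)
c=cam("wrist");save(c,"w7")
t=cam("top");save(t,"t7")
# ascii thumbnail of the wrist picture
g=cv2.resize(cv2.cvtColor(c["frame"],cv2.COLOR_RGB2GRAY)[0:240,180:400],(74,34),interpolation=cv2.INTER_AREA)
print("\n".join("".join(" .:-=+*#%@"[::-1][min(9,v//26)] for v in r) for r in g))
E
```

```text
14.25 [444.51132356 114.02362629 158.41869378] 5.884136029197949
.................:....................                .::::::::::::::::.:#
.................:....:::------------------:::::::.   .:::::::::::::::::-#
.................:....:.=*+=--=**********+=--=**:..   .:::::::::::::::::+#
.................:....:.=+.:=- -+++++++++..--.:+:..   .:::::::::::::::::*#
...................  .:.-+-::..==-------+-.:..=+:..   .........:::.::::-##
......................:.-*++++*=::....::=**+++++:..   .................=#*
......................-.-++===:..     .---=-==++...   ................:*#=
......................-.:+=-:.        .::-..-=++...   ................-#*-
..................:...:.:+-..              .-=++..    ................+#*:
..................:...:.:+-.....        .. ..-++..   ................:**=.
..................:...:.:+:.==...       :.:=- ==..   ................-**:.
......................-..++::::=:...  .:==:::-+=..   ...............:+*+..
..................:...::.::::::...........:::.::..   ...............-**-..
..................:...:----=============-=--==-:.... .......
[... 814 characters left out ...]
-------------=**-::::::::
::::::--------------------------------------------------------*#=:::::::::
::::.:-------------------------------------------------------=#*-:::::::::
:.....:------------------------------------------------------*#+-:::::::::
:::::::------------------=------------------------:::::::::--**-::::::::::
:::::::------------------------------========-----==-:::::::+#+:::::::::::
=======+=----=-----------=+++++====++********+==++++=-:::::-*#=:::::::::::
======++*+++**++++++++++++++++++***++***********++++=::::::-#*-:::::::::::
======++********++++++*********+++++************+++++-:::::=#+::::::::::::
===+++++**********************+=====+***********++++=::::::*#+--:::::::...
```

P1 is also over, and the wrist thumbnail shows a boss in all four corners. That leaves P3 as the likely reject. I'm turning to look at P3 from its -y side.

>>> arm_command(
  targets=[
    [-1,3,0,-8.5,1],
    [-2,6,0,-17,1],
    [-3,9,0,-25.5,1],
    [-4,12,0,-34,1],
    [-6,16,0,-42.5,1],
  ],
)

```text
t: 14.85
eef_pos: [441.7, 97.4, 157.4]
tcp_rot: [3.141, -0.0, 0.85]
ft_force: [-0.3, -0.3, -0.2]
opening: 1.001
grip_force: 0.0
```

>>> arm_command(
  targets=[
    [0,0,0,-8.5,1],
    [0,0,0,-17,1],
    [0,0,0,-25.5,1],
    [0,0,0,-34,1],
    [0,0,0,-42.5,1],
  ],
)

```text
t: 15.35
eef_pos: [441.7, 97.5, 157.4]
tcp_rot: [3.142, 0.0, 1.592]
ft_force: [-0.7, 0.7, -0.0]
opening: 1.003
grip_force: 0.0
```

>>> arm_command(
  targets=[
    [0,0,0,-4.3,1],
    [0,0,0,-4.3,1],
    [0,0,0,-4.3,1],
  ],
)

```text
t: 15.65
eef_pos: [441.1, 97.5, 157.5]
tcp_rot: [-3.141, 0.0, 1.659]
ft_force: [0.9, 0.4, -0.1]
opening: 1.002
grip_force: 0.0
```

```bash
python3 - <<'E'
from h import *
s=env.state();print(s["eef_pos"],s["tcp_rot"][2]*57.3)
c=cam("wrist");save(c,"w8")
for t in (10,14,18,24):print(plate(c,(432.2,186.9),tol=t))
E
```

```text
[441.12018576  97.46240303 157.52905564] 95.03532850189103
seed (283, 86) [241. 244. 241.] 8977 bbox [234  22] [346 119]
[436.1, 197.0, 81.8, 67.0, 5.1]
seed (283, 86) [241. 244. 241.] 10370 bbox [227  21] [347 127]
[434.2, 194.1, 86.7, 73.6, 5.1]
seed (283, 86) [241. 244. 241.] 11144 bbox [225  21] [347 143]
[434.3, 188.0, 88.5, 85.9, 5.1]
seed (283, 86) [241. 244. 241.] 39714 bbox [224   0] [559 254]
[533.6, 187.7, 168.8, 299.0, -25.4]
```

```bash
python3 - <<'E'
from h import *
c=cam("wrist");g=cv2.GaussianBlur(cv2.cvtColor(c["frame"],cv2.COLOR_RGB2GRAY),(1,7),0).astype(int)
for v in(50,80,110,150):print(v,g[v,214:236],g[v,338:360])
M=c["T"]
for v,a,b in((50,0,0),):pass
print(np.round(ray(c,[[224,80],[349,80],[224,110],[349,110]],52),1).tolist())
E
```

```text
50 [155 156 157 157 157 158 156 154 147 141 152 169 180 182 185 193 205 221
 230 232 234 236] [243 241 240 240 241 241 241 242 240 231 217 214 226 231 230 228 230 228
 228 227 226 226]
80 [150 152 154 152 153 152 150 152 149 149 143 144 152 170 198 223 230 233
 234 234 233 234] [244 243 243 244 244 244 244 241 229 219 221 228 231 230 232 230 229 227
 226 226 225 225]
110 [133 137 140 141 142 142 142 140 136 131 131 128 123 130 146 163 180 198
 209 217 220 220] [238 238 237 238 239 239 233 217 206 214 219 217 216 215 216 216 215 215
 217 217 218 218]
150 [131 129 126 128 132 134 136 136 132 130 129 129 130 129 129 129 128 128
 128 127 127 129] [211 212 211 212 213 213 215 216 216 216 216 215 216 215 215 216 215 215
 215 217 218 216]
[[387.6, 187.4, 52.0], [479.9, 195.5, 52.0], [388.4, 165.8, 52.0], [482.9, 174.2, 52.0]]
```

>>> arm_command(
  targets=[
    [43,0,0,0,1],
    [86,0,0,0,1],
    [128.5,0.2,0,0,1],
    [128.5,0.2,45,0,1],
    [128.5,0.2,90,0,1],
  ],
)

```text
t: 16.25
eef_pos: [429.6, 227.1, 67.5]
tcp_rot: [3.138, -0.001, 1.662]
ft_force: [0.8, -0.1, -0.6]
opening: 1.0
grip_force: 0.0
```

>>> arm_command(
  targets=[
    [0,0,10,0,1],
    [0,0,20,0,1],
    [0,0,31,0,1],
    [0,0,31,0,0.8],
  ],
)

```text
t: 16.65
eef_pos: [429.3, 225.2, 36.8]
tcp_rot: [-3.141, 0.0, 1.66]
ft_force: [-0.2, -0.5, -1.9]
opening: 0.963
grip_force: 30.0
```

>>> arm_command(
  targets=[
    [0,0,0,0,0.8],
    [0,0,0,0,0.8],
  ],
)

```text
t: 16.85
eef_pos: [429.5, 225.5, 37.6]
tcp_rot: [3.14, -0.0, 1.661]
ft_force: [-0.4, -0.4, -1.8]
opening: 0.966
grip_force: 30.0
```

>>> arm_command(
  targets=[
    [4,0,1,0,0.8],
    [8,0,2.5,0,0.8],
    [12,0,4,0,0.8],
    [17,0,5.5,0,0.8],
    [22,0,7,0,0.8],
  ],
)

```text
t: 17.35
eef_pos: [427.3, 247.6, 30.3]
tcp_rot: [3.141, 0.0, 1.661]
ft_force: [0.4, -5.0, 4.2]
opening: 0.96
grip_force: 30.0
```

>>> arm_command(
  targets=[
    [4,0,2,0,0.8],
    [8,0,4,0,0.8],
    [12,0,7,0,0.8],
    [16,0,10,0,0.8],
    [19,0,13.5,0,0.8],
  ],
)

```text
t: 17.85
eef_pos: [425.4, 266.7, 16.0]
tcp_rot: [3.141, -0.0, 1.661]
ft_force: [0.2, -0.6, 4.5]
opening: 0.964
grip_force: 30.0
```

>>> arm_command(
  targets=[
    [3,0,3.5,0,0.8],
    [5,0,6,0,0.8],
    [6,0,8,0,0.8],
  ],
)

```text
t: 18.15
eef_pos: [424.8, 272.5, 8.0]
tcp_rot: [-3.142, 0.0, 1.661]
ft_force: [0.4, -0.0, 4.7]
opening: 0.961
grip_force: 30.0
```

>>> arm_command(
  targets=[
    [0,0,-6,0,1],
    [0,0,-35,0,1],
    [0,0,-80,0,1],
    [0,0,-125,0,0.5],
    [-20,0,-125,0,0.5],
  ],
)

```text
t: 18.65
eef_pos: [428.4, 254.1, 138.5]
tcp_rot: [3.133, -0.003, 1.663]
ft_force: [0.1, -0.3, -0.5]
opening: 0.884
grip_force: 0.0
```

>>> arm_command(
  targets=[
    [-31,0,0,0,0.5],
    [-31,0,0,0,0.5],
    [-31,0,0,0,0.5],
    [-31,0,30,0,0.5],
    [-31,0,56,0,0.5],
  ],
)

```text
t: 19.15
eef_pos: [429.6, 222.3, 76.9]
tcp_rot: [3.14, -0.0, 1.661]
ft_force: [0.7, 0.9, -0.7]
opening: 0.512
grip_force: 0.0
```

>>> arm_command(
  targets=[
    [8,0,0,0,0.5],
    [15,0,-1,0,0.5],
    [22,0,-3,0,0.5],
    [29,0,-5,0,0.5],
    [36,0,-6,0,0.5],
  ],
)

```text
t: 19.65
eef_pos: [426.4, 258.4, 84.4]
tcp_rot: [3.14, -0.0, 1.662]
ft_force: [0.4, 0.8, -0.3]
opening: 0.499
grip_force: 0.2
```

>>> arm_command(
  targets=[
    [7,0,0,0,0.5],
    [14,0,0,0,0.5],
    [21,0,0,0,0.5],
    [28,0,0,0,0.5],
    [35,0,0,0,0.5],
  ],
)

```text
t: 20.15
eef_pos: [423.0, 292.8, 83.2]
tcp_rot: [-3.141, 0.0, 1.661]
ft_force: [-0.2, -0.2, 0.5]
opening: 0.499
grip_force: 0.0
```

>>> arm_command(
  targets=[
    [7,0,0,0,0.5],
    [7,0,-40,0,0.8],
    [-20,0,-75,0,0.8],
    [-58,0,-75,0,0.8],
    [-58,0,-75,0,0.8],
  ],
)

```text
t: 20.65
eef_pos: [428.5, 232.2, 159.3]
tcp_rot: [3.14, 0.0, 1.659]
ft_force: [-0.4, -0.5, -0.1]
opening: 0.769
grip_force: 0.0
```

>>> arm_command(
  targets=[
    [0,0,0,0,0.8],
    [0,0,0,0,0.8],
  ],
)

```text
t: 20.85
eef_pos: [428.2, 235.0, 158.1]
tcp_rot: [-3.141, 0.0, 1.661]
ft_force: [-0.1, 0.3, -0.0]
opening: 0.795
grip_force: 0.0
```

```bash
python3 - <<'E'
from h import *
s=env.state();print(s["t"],s["eef_pos"],s["tcp_rot"][2]*57.3)
c=cam("wrist");save(c,"w9");t=cam("top")
w7=cv2.imread("pics/w7.png")
cv2.imwrite("pics/m9.png",np.vstack([np.hstack([cv2.resize(w7[0:160,170:370],(400,320)),cv2.resize(c["frame"][0:240,150:450,::-1],(400,320))]),cv2.resize(t["frame"][60:320,140:480,::-1],(360,275))[:, :].__class__ and cv2.copyMakeBorder(cv2.resize(t["frame"][60:320,140:480,::-1],(360,275)),0,0,0,440,cv2.BORDER_CONSTANT)]))
E
```

```text
20.85 [428.22736291 234.98428749 158.0520254 ] 95.18833695172272
```

View pics/m9.png

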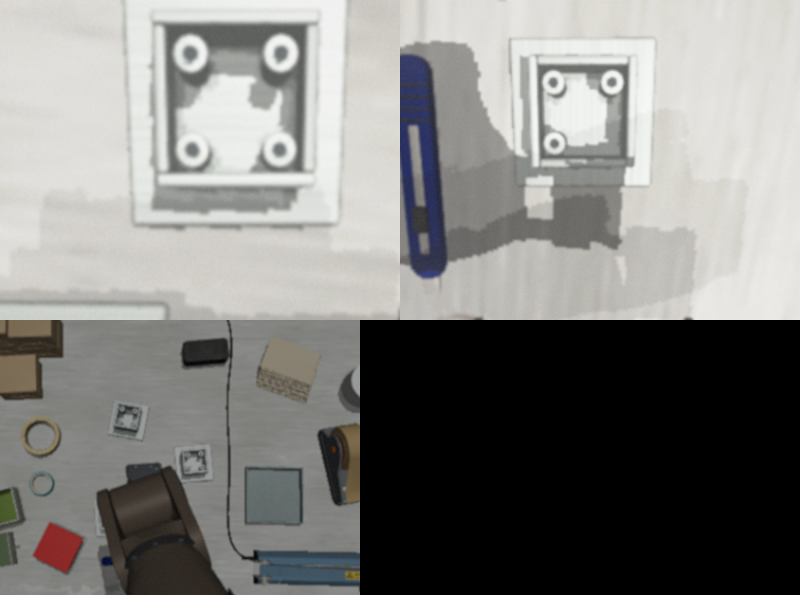

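The montage shows three bosses in the last cap (its lower right corner is empty), four in the other two, and all three lying flat. Its rim centre in the wrist picture is about (286,82).

```bash
python3 - <<'E'
from h import *
c=cam("wrist")
p=ray(c,[[286.5,82.5],[247.5,82],[325.5,82]],52);q=ray(c,[[288,84]],8)
print(np.round(p,1).tolist(),np.round(q,1))
to(p[0][0],p[0][1],16,95.2)
E
```

```text
[[420.7, 327.3, 52.0], [391.8, 325.0, 52.0], [449.5, 330.3, 52.0]] [[421.9 327.8   8. ]]
t 21.0 pos [428.1 235.1 157.9] yaw 95.2 -> shift [ 92.6   1.1 141.9] turn 0.0
```

>>> arm_command(
  targets=[
    [46,0,0,0,1],
    [92.5,1,0,0,1],
    [92.5,1,45,0,1],
    [92.5,1,90,0,1],
    [92.5,1,120,0,1],
  ],
)

```text
t: 21.5
eef_pos: [419.6, 327.1, 35.6]
tcp_rot: [-3.14, 0.001, 1.663]
ft_force: [-0.0, -0.1, 0.4]
opening: 0.997
grip_force: 0.0
```

>>> arm_command(
  targets=[
    [0,0,12,0,1],
    [0,0,21,0,1],
    [0,0,21,0,0.5],
    [0,0,21,0,0.5],
    [0,0,21,0,0.5],
  ],
)

```text
t: 22.0
eef_pos: [421.5, 326.9, 18.5]
tcp_rot: [3.14, -0.001, 1.661]
ft_force: [-0.2, 0.8, 0.1]
opening: 0.803
grip_force: 0.0
```

>>> arm_command(
  targets=[
    [0,0,0,0,0.5],
    [0,0,0,0,0.5],
    [0,0,0,0,0.5],
    [0,0,-10,0,0.5],
    [0,0,-30,0,0.5],
  ],
)

```text
t: 22.5
eef_pos: [420.3, 326.2, 47.0]
tcp_rot: [-3.139, 0.001, 1.661]
ft_force: [-0.0, -0.1, -2.9]
opening: 0.628
grip_force: 30.0
```

```bash
python3 -c "
from h import *
s=env.state();print(s['ft_force'],s['grip_force'],s['opening'])
to(474,-68,100,90)"
```

```text
[-0.03040456 -0.12688283 -2.86698801] 29.999573528766632 0.6279230836822506
t 22.5 pos [420.3 326.2  47. ] yaw 95.2 -> shift [-397.5   17.8  -52.5] turn 5.2
```

>>> arm_command(
  targets=[
    [0,0,-30,0,0.5],
    [-20,1,-53,0,0.5],
    [-60,3,-53,2,0.5],
    [-105,5,-53,4,0.5],
    [-150,7,-53,5.2,0.5],
  ],
)

```text
t: 23.0
eef_pos: [441.3, 176.6, 101.0]
tcp_rot: [3.141, -0.0, 1.57]
ft_force: [0.0, 0.6, -2.8]
opening: 0.629
grip_force: 30.0
```

```bash
python3 -c "
from h import *
to(474,-68,100,90)"
```

```text
t 23.0 pos [441.3 176.6 101. ] yaw 90.0 -> shift [-244.5   32.8    1. ] turn -0.0
```

>>> arm_command(
  targets=[
    [-45,6,0,0,0.5],
    [-90,12,0,0,0.5],
    [-135,18,0,0,0.5],
    [-180,24,0,0,0.5],
    [-225,30,0,0,0.5],
  ],
)

```text
t: 23.5
eef_pos: [471.2, -49.1, 100.9]
tcp_rot: [3.141, 0.0, 1.57]
ft_force: [1.1, 0.9, -2.9]
opening: 0.634
grip_force: 30.0
```

>>> arm_command(
  targets=[
    [-20,3,0,0,0.5],
    [-20,3,0,0,0.5],
    [-20,3,40,0,0.5],
    [-20,3,65,0,0.5],
    [-20,3,72,0,0.5],
  ],
)

```text
t: 24.0
eef_pos: [473.2, -66.2, 26.7]
tcp_rot: [-3.138, -0.001, 1.571]
ft_force: [-0.1, -0.6, -1.7]
opening: 0.628
grip_force: 30.0
```

>>> arm_command(
  targets=[
    [0,0,3,0,0.5],
    [0,0,5,0,0.5],
    [0,0,5,0,0.5],
  ],
)

```text
t: 24.3
eef_pos: [474.8, -67.0, 24.2]
tcp_rot: [3.14, 0.0, 1.571]
ft_force: [-0.6, 0.0, -2.4]
opening: 0.631
grip_force: 30.0
```

>>> arm_command(
  targets=[
    [0,0,1,0,0.5],
    [0,0,2,0,0.5],
    [0,0,2,0,0.5],
  ],
)

```text
t: 24.6
eef_pos: [474.6, -67.2, 21.9]
tcp_rot: [3.141, 0.0, 1.57]
ft_force: [1.0, 0.2, 4.6]
opening: 0.63
grip_force: 30.0
```

>>> arm_command(
  targets=[
    [0,0,0.5,0,0.72],
    [0,0,0.5,0,0.72],
    [0,0,0.5,0,0.72],
    [0,0,-20,0,0.72],
    [0,0,-60,0,0.72],
  ],
)

```text
t: 25.1
eef_pos: [473.2, -66.9, 80.2]
tcp_rot: [-3.137, -0.001, 1.57]
ft_force: [1.0, -0.3, 0.8]
opening: 0.721
grip_force: 0.0
```

>>> arm_command(
  targets=[
    [-45,0,-30,0,0.72],
    [-90,0,-60,0,0.72],
    [-90,0,-60,0,0.72],
    [-90,0,-60,0,0.72],
  ],
)

```text
t: 25.5
eef_pos: [474.3, -158.2, 141.9]
tcp_rot: [3.14, 0.001, 1.568]
ft_force: [0.3, -0.5, -0.6]
opening: 0.721
grip_force: 0.0
```

```bash
python3 - <<'E'
from h import *
s=env.state();print(s["t"],s["eef_pos"])
c=cam("wrist");save(c,"w10");t=cam("top");save(t,"t10")
g=cv2.resize(cv2.cvtColor(c["frame"],cv2.COLOR_RGB2GRAY)[0:230,130:450],(90,36),interpolation=cv2.INTER_AREA)
print("\n".join("".join(" .:-=+*#%@"[::-1][min(9,v//26)] for v in r) for r in g))
# unmoved bystanders: difference to first top picture
a=cv2.imread("pics/top0.png").astype(int);b=t["frame"][:,:,::-1].astype(int)
for n,(x0,y0,x1,y1) in dict(cutter=(230,275,296,297),tape=(155,148,202,192),washi=(165,202,194,228),red=(170,250,222,302)).items():
    print(n,np.abs(a-b)[y0:y1,x0:x1].mean().round(1))
E
```

```text
25.5 [ 474.33072514 -158.18857266  141.90542068]
...........::......:=+**************************************************=:................
............:.......==*=-------------------------------:::::::::::::-+**=:................
....................-=*=----------::::::::::::::::::::::::::::::::::=+**-.................
....................-=*=-----------:::::::::::::::::::::::::::::::::=+**-.................
....................:=*=----.......                         .:::::::=+*+-.................
-::.................:-+=----.........                       .:::::::=+*+:.................
===-:-:::...........:-+=----..--..:.............      ..    .:::::::=+*=:.................
===========--........-++----..--..+++==+++++=========+=     .:::::::=+*=:.................
==============-::...:=++---=:.-=..+=...:-----+++=:...+=     .:::::::=+*-..................
:-================--:==+----:.-=..+::+-...  .-==-.== -=     .:::::::=**-..................
:---:--==============++*----:.--..+-.:.-:    .:-+:..:+=     .:::::::=*+-.......... .......
-=====-::-===========+**++=-:.-=:.+:.--:.      .:=
[... 1562 characters left out ...]
:::::........            
***+++++++++++++===+==++++++++++++++++++++++++++++++-:::::::::::::::.:........            
****++++++++++++=---:.::::::::::::::-+++++++=---==++-:::::::::::::::::........            
***+-===++++++++====...:::::::::::::::::::::::::::::::::::::::::::::::........            
****:::::-==++++++=-...::::::::::::::::::::::::::::::::::::::::::::::.........            
****-::.:::::------.......:..........:::::::::::::::::::::::::........   ..               
****-::.:::::::..:........:.............:::::::::::::::::::::.........   ..          ...:-
+***=::::::::::..:........:................::::::::::::::::::.......... .......::-==+*****
cutter 5.3
tape 5.7
washi 5.7
red 5.0
```

```bash
python3 -c "
from h import *
print(env.job_done())"
```

```text
the job is handed in; nothing more can be done
None
```

I turned all three caps underside up and handed the job in at about 25.5 s: the cap with three bosses lies flat in the reject tray and the two good ones are on the table. The tapes, cutter and red look-alike showed no movement in the top view. On the first move the fingers ran into something, most likely the blue tool by the table edge (70 N at the wrist against the 120 N limit); nothing looked shifted.

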